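# Lay the dissecting kit out in order of use

### The arm

A 6-joint arm with a two-finger parallel gripper is mounted at the origin on the work surface. World frame = base frame: x ahead of the robot, y to its left, z up, the work surface at z = 0. Lengths are in m, angles in degrees, forces in N, time in s.
With the tool pointing down it reaches from about 0.4 to 0.825 m from the base axis. Payload 7 kg.
Tool frame: the origin (TCP) lies midway between the tips of the shut fingers; the grasp point (between the pads) lies 19 mm behind it; z points along the fingers, y is the line along which they close (so a half turn about z gives the same grasp; the last joint's range is limited). The gripper opens to 88 mm and grips with 3 to 60 N. Pads are 19 mm wide; open, the fingers measure 130 mm over their backs; the gripper's body (78 mm by 193 mm) begins 47 mm behind the grasp point.
Start: joints at [88.241, 20.546, 0.682, 0, -70.136, -16.507], TCP at [0.212, 0.641, 0.187] pointing down, gripper open.
Joint ranges: [-176.03, 176.03], [-82.01, 121.73], [-58.28, 71.71], [-173.87, 95.51], [-174.79, -0.11], [-173.66, 173.66]. Speed limits (degrees/s): [136.94, 136.94, 172.46, 180, 180, 180].

### API

Orientations are given as [roll, pitch, yaw] about the fixed x, y, z axes, in that order (R = Rz(yaw) Ry(pitch) Rx(roll)).
In Python, from plant import r gives the robot as it stands.
- The arm moves only by the tool drive_tool, never from a script. Its argument "commands" is a list of rows, each an object of numbers: "hand": the closure, from 0 (fully open) to 1 (shut); "tx", "ty", "tz": the shift along the world's x, y, z scaled (see below); "turn": the turn about the world's z scaled (see below). A call has 1 to 10 rows; each row is the pose to reach, as a shift and turn from the pose commanded when the call began; what a row does not reach only later rows make up. The controller multiplies each number of a shift by 0.6 m and each number of a turn by 90 degrees. A row lasts 1/10 s, in which the tool goes at most 50 mm and 8.59 degrees, less where a joint would pass 70% of its speed; a pose out of reach is approached as far as the arm can. A call with a number of a shift or a turn outside -1 to 1 is refused whole. A call with a gripper value outside its range is refused whole. The fingers move at their own pace and stop on an object; "grip_force" is the grip in N (left out, the last holds). Time passes only in rows, so rows that repeat a pose let the fingers close. It gives the time, the measured TCP pose, the force, the opening and the grip force at its end, in the units of the state.
- r.get_state(): the state, without advancing time (a new reading comes with each control period).
- r.capture(name): name is "scene" or "top" or "wrist"; returns a dict with "frame" (480x640x3 uint8, red, green, blue), "fx", "fy", "cx", "cy" (pixels), "world_from_camera" (4x4, takes a point from camera to world coordinates); the wrist camera has in their place "T_tool_cam" (4x4, takes a point from camera to tool coordinates, whose origin is the TCP and whose axes are the flange's). Camera axes: x right, y down, z forward; pixel columns grow to the right and rows downward; lengths in m; the calibration is good to about 2 mm. A picture is of the moment at which its call begins: read the wrist's pose just before it. There is no depth.
- r.close_job(): hands the job in; it is judged then, once.
Trained networks look in the newest picture that a camera, given by its name, has taken for a name from the list of things; names that differ only in an ending like _2 or _b are one class to them, and where a whole thing is asked for, a point or a joint stands for the part that bears it (a point fixed in the world has none). Each returns a list of dicts, best first, with "score" (0 to 1); they miss things now and then, are a little off and sometimes report something else, mostly with a low value. They report only what shows in the picture. A call takes as long as a camera call. They do not tell look-alikes from the thing itself.
- r.trace(label, camera): "pixels" (480x640 bool, what is visible of it) and "extent" ([left, top, right, bottom] in pixels, round what is visible of it).
The state is a dict: "time_s": time; "joints": joint angles; "qd": joint speeds; "joint_torque": joint torques, N m; "tcp_pos": TCP position; "eef_rot": TCP orientation; "contact_force": force on the tool from outside, world axes, zero at the start; "moment": the same for the moment, N m; "gripper_width": finger opening in m; "gripper_force": force on a finger pad.
Only numpy, scipy, OpenCV 4.12 (cv2) and the standard library are available. Lean on these libraries where they do the work, as an engineer would, in place of code of your own. Each camera call takes 0.05 s, during which the arm holds its last target. There are 200 camera calls.

### The job

The kit tray is set out in order of use; the forceps already lie in its first compartment, by the brass plate, and stay there. Lay the steel probe in the second (centre) compartment, and then the wooden-handled spatula in the third, each flat on the cork, straight along the middle of its compartment, set down gently and not dropped.

Things in the scene. Friction and masses are not known exactly. Their poses are not given: they have to be found in the camera images.
- tray: Fixed walnut tray, 210 (x) by 222 mm (y), rim 16 mm high. Origin: centre of its underside, on the desk; turned a little, y roughly to the robot's left. Cork floor 8 mm above the desk. Ridges 5 mm above the cork at y = +34 and -34 mm make three compartments along x, 194 mm long: first at y = +70 mm (by the rim with the brass plate), second at y = 0, third at y = -70 mm (centre lines).
- probe_mid (a point): Dissecting probe, all steel with dark rings on the handle, 150 mm long along x, about 35 g, lying on the desk (dark pad, no height), needle (+x) away from the robot. Square handle 12 by 12 mm from x = -75 to +25 mm. This point: middle of its length, 6 mm above its underside, inside the handle: grip here.
- spatula_mid (a point): Spatula: pale wooden handle, flat steel blade 16 mm wide, 150 mm long along x, about 30 g, lying on the desk, blade (+x) away from the robot. Square handle 12 by 12 mm from x = -75 to +25 mm. This point: middle of its length, 6 mm above its underside, inside the handle: grip here. The black-handled brush and red-handled lens nearby are not wanted.
- forceps_mid (a point): Steel forceps, 136 mm long along their x, 16 mm wide, 9 mm high, already lying in the tray's first compartment. This point: about the middle of their length, 4.5 mm above their underside. To be left there.
Things that resemble listed ones, but are neither listed nor needed, are in the scene too. Leave any pink look-alike of the part that bears probe_mid alone.

How it is judged:
By the outcome, as a careful person would: the job done as asked, in the order asked, and still so for the second after the job is handed in, with the robot touching nothing.
It also fails if it takes over 54 s, if anything falls off the work surface, if the arm or the gripper's body presses on something with over 40 N, if the wrist force passes 120 N, or if a joint passes its speed limit or range.

## Working session

There is one attempt and no reset: what is moved stays moved. The work goes in short steps, Python scripts to look and compute and a tool call to move; the robot and the scene stay as the last step left them, time stands still between calls to the robot, and variables do not carry over. Pictures are saved under pics/ and viewed, at most 10 in all, crops included, and the job is handed in when it is done.

Besides the shell and the picture viewer there is one more tool, called as name([rows], argument=value, ...), one row to a line, values as JSON. drive_tool: Moves the arm, as the interface text tells. Its arguments: {"type":"object","properties":{"commands":{"type":"array"},"grip_force":{"type":"number"}},"required":["commands"]}

```bash
mkdir -p pics; ls; cat > h.py <<'E'
import numpy as np,cv2
from plant import r
def cap(n,save=None):
    s=r.get_state(); c=r.capture(n)
    if save: cv2.imwrite('pics/'+save,c['frame'][:,:,::-1])
    return s,c
def ray(c,u,v,z):
    T=np.array(c['world_from_camera']); d=T[:3,:3]@[(u-c['cx'])/c['fx'],(v-c['cy'])/c['fy'],1]
    o=T[:3,3]; return o+d*(z-o[2])/d[2]
E
python3 - <<'E'
from h import *
s,c=cap('top','top0.png'); print(s)
print(c['fx'],c['world_from_camera'])
for n in ['tray','probe_mid','spatula_mid','forceps_mid']:
    for d in r.trace(n,'top'): print(n,d['score'],d['extent'])
s,c=cap('scene','scene0.png')
E
```

```text
pics
{'time_s': 0.0, 'joints': array([ 8.82404928e+01,  2.05925856e+01,  6.32066000e-01, -2.14364246e-02,
       -7.01358619e+01, -1.65075521e+01]), 'qd': array([ 0.03299021, -0.02833215,  0.06017571, -0.05649146, -0.15418643,
        0.05719078]), 'joint_torque': array([-2.43899194e-04, -5.82708764e+01,  2.93058425e+01,  6.99742019e+00,
        6.92840738e-03, -1.74475194e-04]), 'tcp_pos': array([0.21141664, 0.64042906, 0.18589266]), 'eef_rot': array([ 1.79901865e+02, -8.06814015e-03, -1.82743532e+01]), 'contact_force': array([-0.01440052,  0.19251672,  0.15253348]), 'moment': array([-2.76328788e-05, -1.74991413e-02,  3.74791554e-02]), 'gripper_force': 0.0, 'gripper_width': 0.0876901852565666}
496.9036130134851 [[ 0.02455965 -0.99476418  0.09920203  0.27175196]
 [-0.99963299 -0.02330199  0.01381679  0.19786485]
 [-0.01143285 -0.09950495 -0.99497138  1.08129802]
 [ 0.          0.          0.          1.        ]]
tray 0.68 [455.2, 124.5, 571.1, 227.9]
probe_mid 0.87 [263.4, 324.9, 305.3, 344.0]
probe_mid 0.81 [267.1, 163.1, 281.0, 230.0]
probe_mid 0.78 [96.7, 244.8, 141.6, 277.7]
probe_mid 0.18 [355.9, 160.1, 378.2, 226.3]
spatula_mid 0.86 [355.8, 161.5, 380.9, 228.1]
forceps_mid 0.52 [475.9, 147.6, 484.0, 207.7]
```

View pics/top0.png

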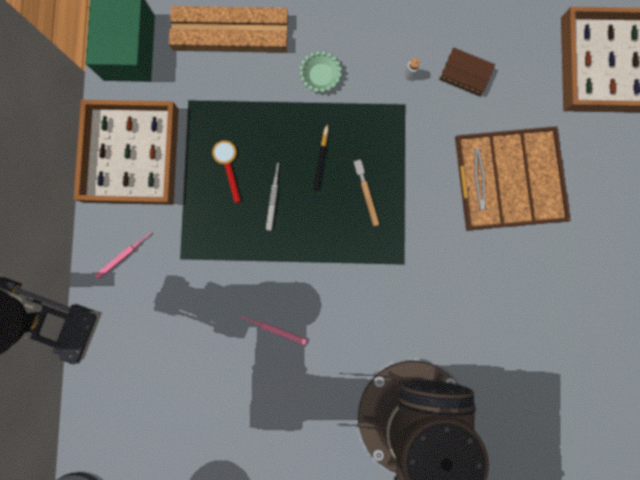

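View pics/scene0.png

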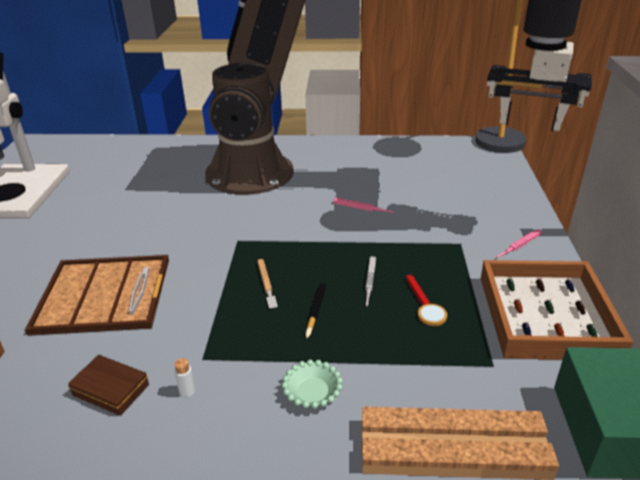

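Candidates in the top picture:
- **Probe:** steel probe (272,197) on the pad. The pink look-alikes are at (275,330) and (125,255).
- **Spatula:** wooden handle at (366,192). The brush is at (321,158) and the lens at (230,170).
- **Tray:** forceps (480,178) by the brass plate (464,182), centre compartment (512,178), third (546,176).

By the description I choose (272,197) for the probe and (366,192) for the spatula.

```bash
cat >> h.py <<'E'
def line(c,m,z):
    """mask -> world end points/centre/axis angle at height z, via min-area rect"""
    ys,xs=np.nonzero(m); P=np.array([ray(c,u,v,z)[:2] for u,v in zip(xs,ys)])
    vx,vy,x0,y0=cv2.fitLine(P.astype(np.float32),cv2.DIST_HUBER,0,.001,.001).ravel()
    d=np.array([vx,vy]); d*=np.sign(d[0]) if abs(d[0])>.3 else 1
    t=(P-[x0,y0])@d; mid=np.array([x0,y0])+d*(t.min()+t.max())/2
    return mid,np.degrees(np.arctan2(d[1],d[0])),t.max()-t.min()
E
python3 - <<'E'
from h import *
s,c=cap('top')
for n in ['probe_mid','spatula_mid','forceps_mid']:
    for d in r.trace(n,'top'):
        e=d['extent']
        if e[1]<200 : print(n,d['score'],e,line(c,d['pixels'],.008 if n[0]!='f' else .014))
for d in r.trace('tray','top'):
    m=d['pixels'].astype(np.uint8); ct=max(cv2.findContours(m,0,2)[0],key=cv2.contourArea)
    b=cv2.boxPoints(cv2.minAreaRect(ct)); W=np.array([ray(c,u,v,.016)[:2] for u,v in b]); print(b,W,W.mean(0),np.linalg.norm(W-np.roll(W,1,0),axis=1))
f=c['frame'][110:270,190:400,::-1]; cv2.imwrite('pics/crop.png',cv2.resize(f,None,fx=3.7,fy=3.7,interpolation=2))
E
```

```text
probe_mid 0.53 [266.6, 165.3, 280.5, 228.5] (array([0.460037 , 0.3068089]), np.float32(-6.2834234), np.float64(0.1392776923439021))
spatula_mid 0.65 [355.0, 159.8, 379.0, 226.4] (array([0.47491124, 0.10274786]), np.float32(17.032442), np.float64(0.14963049461771202))
forceps_mid 0.91 [475.1, 148.2, 483.1, 210.7] (array([ 0.51005169, -0.14212165]), np.float32(3.8376586), np.float64(0.1352401123000347))
[[454.3582   134.67377 ]
 [560.00995  123.955475]
 [569.80566  220.51245 ]
 [464.15387  231.23074 ]] [[ 0.60562438 -0.08694668]
 [ 0.63457576 -0.31773469]
 [ 0.42163942 -0.33349785]
 [ 0.39319494 -0.10723919]] [ 0.51375862 -0.2113546 ] [0.21339647 0.23259683 0.213519   0.22803962]
```

View pics/crop.png

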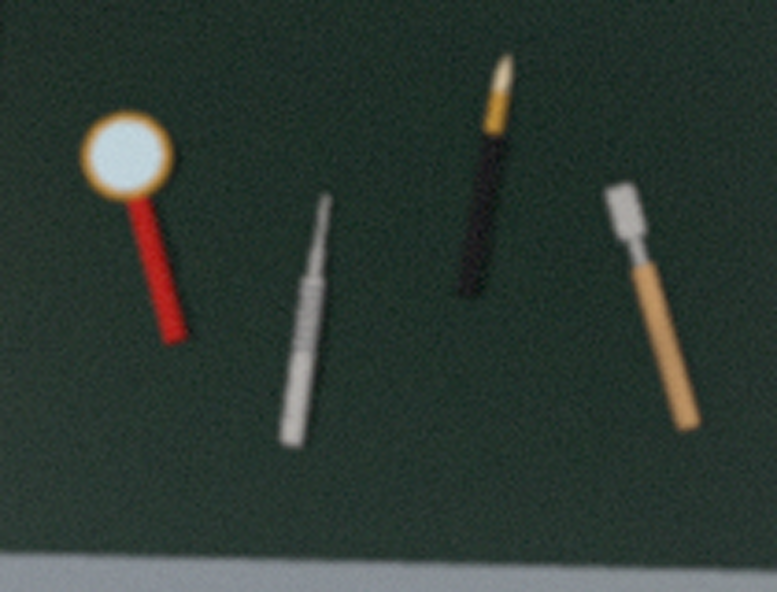

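The crop confirms it: the steel probe with dark rings is at crop (305,330), and the wooden-handled spatula with flat blade is at (660,310). Next I'll move above the probe for a closer measurement.

drive_tool([
  {"tx": 0.415,"ty": -0.556,"tz": 0.1,"turn": 0.133,"hand": 0.4},
  {"tx": 0.415,"ty": -0.556,"tz": 0.1,"turn": 0.133,"hand": 0.4},
  {"tx": 0.415,"ty": -0.556,"tz": 0.1,"turn": 0.133,"hand": 0.4},
  {"tx": 0.415,"ty": -0.556,"tz": 0.1,"turn": 0.133,"hand": 0.4},
  {"tx": 0.415,"ty": -0.556,"tz": 0.1,"turn": 0.133,"hand": 0.4},
  {"tx": 0.415,"ty": -0.556,"tz": 0.1,"turn": 0.133,"hand": 0.4},
  {"tx": 0.415,"ty": -0.556,"tz": 0.1,"turn": 0.133,"hand": 0.4},
  {"tx": 0.415,"ty": -0.556,"tz": 0.1,"turn": 0.133,"hand": 0.4},
  {"tx": 0.415,"ty": -0.556,"tz": 0.1,"turn": 0.133,"hand": 0.4},
  {"tx": 0.415,"ty": -0.556,"tz": 0.1,"turn": 0.133,"hand": 0.4},
], grip_force=15)

```text
time_s: 1.55
tcp_pos: [0.4622, 0.3052, 0.2477]
eef_rot: [-179.9, -0.1, -6.5]
contact_force: [-0.5, -0.4, -0.1]
gripper_width: 0.0525
gripper_force: 0.0
```

```bash
cat >> h.py <<'E'
from scipy.spatial.transform import Rotation as Ro
def wrist(save=None):
    s,c=cap('wrist',save); T=np.eye(4); T[:3,:3]=Ro.from_euler('xyz',s['eef_rot'],degrees=True).as_matrix(); T[:3,3]=s['tcp_pos']
    c['world_from_camera']=T@np.array(c['T_tool_cam']); return s,c
E
python3 - <<'E'
from h import *
s,c=wrist('w1.png'); print(s['time_s'],s['tcp_pos'],s['eef_rot'],s['gripper_width']); print(c['T_tool_cam'])
for n in ['probe_mid','spatula_mid']:
    for d in r.trace(n,'wrist'): print(n,d['score'],d['extent'],line(c,d['pixels'],.008))
E
```

```text
1.55 [0.46216905 0.30516485 0.24774651] [-1.79947658e+02 -5.57927084e-02 -6.49406766e+00] 0.052522141647615
[[ 3.54003304e-04 -9.58872937e-01 -2.83835456e-01  7.62104217e-02]
 [ 9.99999913e-01  4.01461910e-04 -1.09033905e-04 -1.28734813e-03]
 [ 2.18498785e-04 -2.83835393e-01  9.58872996e-01 -1.97447590e-01]
 [ 0.00000000e+00  0.00000000e+00  0.00000000e+00  1.00000000e+00]]
probe_mid 0.72 [315.1, 153.6, 327.1, 259.3] (array([0.45442351, 0.31095554]), np.float32(-5.7204847), np.float64(0.13124893513983082))
probe_mid 0.72 [301.2, 377.4, 355.5, 384.2] (array([0.19111669, 0.32948602]), np.float32(76.874374), np.float64(0.08354703243033001))
spatula_mid 0.88 [454.9, 113.3, 499.6, 230.0] (array([0.47541878, 0.10698368]), np.float32(17.009113), np.float64(0.14998897714736745))
```

View pics/w1.png

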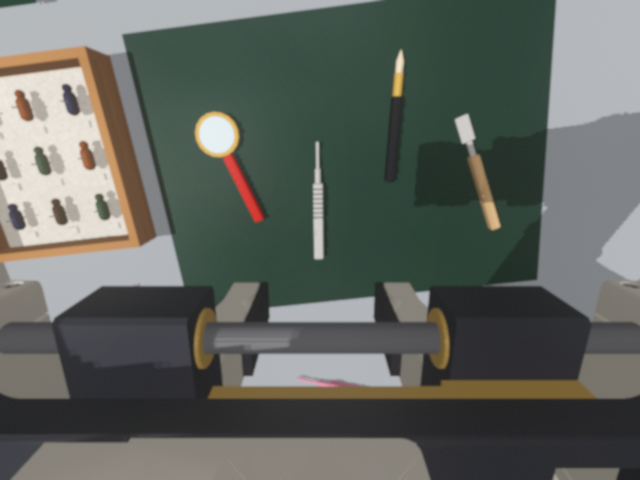

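The wrist picture shows the probe at (318,142)–(318,259), centred between the fingers; the spatula is at (463,118)–(495,228). The mask misses part of the needle, so I measure from the handle's tail end and sides.

```bash
python3 - <<'E'
from h import *
s,c=wrist()
m=cv2.cvtColor(c['frame'],cv2.COLOR_RGB2GRAY)
for d in r.trace('probe_mid','wrist')[:1]:
    ys,xs=np.nonzero(d['pixels'])
    for v in (190,220,250): g=m[v,300:340].astype(int); print(v,g)
    print(m[250:266,318], m[130:160,317])
for p in [(318.7,258.5,.012),(317.5,142,.006)]: print(ray(c,*p))
E
```

```text
190 [ 69  69  69  69  68  69  68  69  69  68  68  68  69  84 120 163 188 197
 196 196 196 194 189 172 138  90  54  48  49  56  63  66  66  67  66  65
  65  65  64  64]
220 [ 68  67  67  66  66  66  67  67  66  67  67  66  67  75 115 166 197 206
 206 205 204 204 200 186 152  98  57  50  55  61  64  64  64  66  66  65
  64  64  65  63]
250 [ 65  64  64  63  64  65  64  64  64  64  64  64  65  70 100 149 185 199
 201 202 202 202 200 187 154 103  59  50  54  60  63  64  63  63  63  63
  62  63  64  62]
[201 203 203 203 203 200 188 157 108  72  64  63  64  64  64  64] [ 68  67  68  69  68  67  67  69  79 101 121 134 138 138 137 136 135 135
 136 135 132 131 130 129 129 130 129 129 128 129]
[0.38670318 0.32033273 0.012     ]
[0.53410702 0.30528662 0.006     ]
```

drive_tool([
  {"tx": -0.002,"ty": 0.008,"tz": -0.32,"turn": 0.006,"hand": 0.5},
  {"tx": -0.002,"ty": 0.008,"tz": -0.32,"turn": 0.006,"hand": 0.5},
  {"tx": -0.002,"ty": 0.008,"tz": -0.32,"turn": 0.006,"hand": 0.5},
  {"tx": -0.002,"ty": 0.008,"tz": -0.32,"turn": 0.006,"hand": 0.5},
  {"tx": -0.002,"ty": 0.008,"tz": -0.32,"turn": 0.006,"hand": 0.5},
  {"tx": -0.002,"ty": 0.008,"tz": -0.32,"turn": 0.006,"hand": 0.5},
])

```text
time_s: 2.4
tcp_pos: [0.4593, 0.3128, 0.0553]
eef_rot: [179.9, 0.0, -5.7]
contact_force: [0.3, 0.3, 1.4]
gripper_width: 0.0439
gripper_force: 0.0
```

```bash
python3 - <<'E'
from h import *
s,c=wrist('w2.png'); print(s['time_s'],s['tcp_pos'],s['eef_rot'],s['gripper_width'])
for d in r.trace('probe_mid','wrist'): print(d['score'],d['extent'],line(c,d['pixels'],.01))
E
```

```text
2.4 [0.45928616 0.31281632 0.0553171 ] [ 1.79911769e+02  6.08389669e-03 -5.65077767e+00] 0.04393028609197257
0.61 [317.8, 135.0, 338.2, 323.1] (array([0.46823246, 0.30993322]), np.float32(-5.9463177), np.float64(0.13762958446024384))
```

View pics/w2.png

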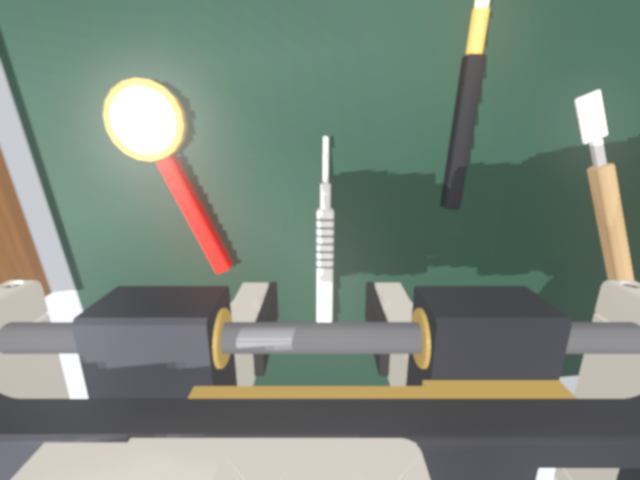

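The close view shows the probe handle at column 325, with the finger midline at 321, about 2 mm off. I'll correct that, go down and grip.

drive_tool([
  {"tx": 0.002,"ty": -0.003,"tz": -0.05,"turn": -0.003,"hand": 0.5},
  {"tx": 0.002,"ty": -0.003,"tz": -0.07,"turn": -0.003,"hand": 0.5},
  {"tx": 0.002,"ty": -0.003,"tz": -0.085,"turn": -0.003,"hand": 0.5},
  {"tx": 0.002,"ty": -0.003,"tz": -0.085,"turn": -0.003,"hand": 0.5},
  {"tx": 0.002,"ty": -0.003,"tz": -0.085,"turn": -0.003,"hand": 1},
  {"tx": 0.002,"ty": -0.003,"tz": -0.085,"turn": -0.003,"hand": 1},
  {"tx": 0.002,"ty": -0.003,"tz": -0.085,"turn": -0.003,"hand": 1},
  {"tx": 0.002,"ty": -0.003,"tz": -0.085,"turn": -0.003,"hand": 1},
  {"tx": 0.002,"ty": -0.003,"tz": -0.085,"turn": -0.003,"hand": 1},
  {"tx": 0.002,"ty": -0.003,"tz": -0.085,"turn": -0.003,"hand": 1},
], grip_force=20)

```text
time_s: 3.5
tcp_pos: [0.4606, 0.3104, 0.004]
eef_rot: [-180.0, -0.0, -6.0]
contact_force: [-0.3, 0.1, -0.5]
gripper_width: 0.0025
gripper_force: 0.0
```

```bash
python3 - <<'E'
from h import *
s,c=wrist('w3.png'); print(s['time_s'],s['tcp_pos'],s['gripper_width'],s['gripper_force'],s['contact_force'])
for d in r.trace('probe_mid','wrist'): print(d['score'],d['extent'],line(c,d['pixels'],.01))
E
```

```text
3.5 [0.46058919 0.3103888  0.00396263] 0.002476149211872896 0.0 [-0.31220347  0.11689926 -0.47752917]
0.93 [311.0, 138.1, 335.8, 380.8] (array([0.46229527, 0.31090387]), np.float32(-6.3652644), np.float64(0.14992664327067112))
```

View pics/w3.png

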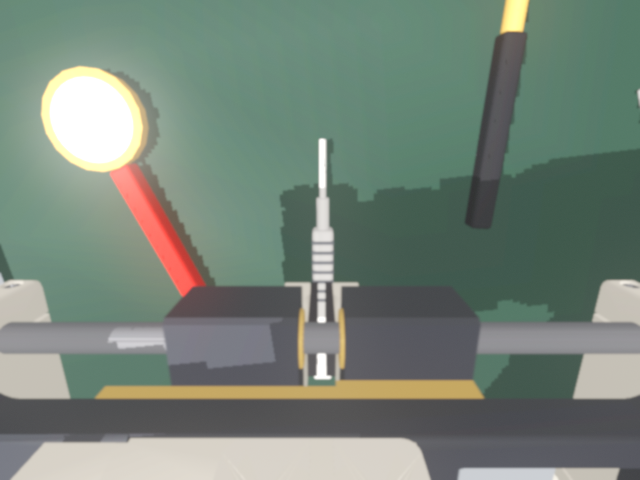

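The picture shows the fingers shut over the handle's top (gap columns 318–326, handle 312–334), so they were too high to hold. The probe hasn't moved. I'll open and go down until light contact.

drive_tool([
  {"hand": 0.55},
  {"hand": 0.55},
  {"hand": 0.55},
  {"hand": 0.55},
  {"hand": 0.55},
  {"hand": 0.55},
  {"tz": -0.003,"hand": 0.55},
  {"tz": -0.005,"hand": 0.55},
  {"tz": -0.005,"hand": 0.55},
])

```text
invalid input
```

drive_tool([
  {"tx": 0,"ty": 0,"tz": 0,"turn": 0,"hand": 0.55},
  {"tx": 0,"ty": 0,"tz": 0,"turn": 0,"hand": 0.55},
  {"tx": 0,"ty": 0,"tz": 0,"turn": 0,"hand": 0.55},
  {"tx": 0,"ty": 0,"tz": 0,"turn": 0,"hand": 0.55},
  {"tx": 0,"ty": 0,"tz": 0,"turn": 0,"hand": 0.55},
  {"tx": 0,"ty": 0,"tz": 0,"turn": 0,"hand": 0.55},
  {"tx": 0,"ty": 0,"tz": -0.003,"turn": 0,"hand": 0.55},
  {"tx": 0,"ty": 0,"tz": -0.005,"turn": 0,"hand": 0.55},
  {"tx": 0,"ty": 0,"tz": -0.005,"turn": 0,"hand": 0.55},
])

```text
time_s: 4.5
tcp_pos: [0.4604, 0.3102, 0.0006]
eef_rot: [180.0, 0.0, -6.0]
contact_force: [-1.0, -0.5, -0.5]
gripper_width: 0.0393
gripper_force: 0.0
```

```bash
python3 - <<'E'
from h import *
for i in range(2):
    s,c=wrist(); print(s['time_s'],s['tcp_pos'],s['gripper_width'],s['contact_force'])
for d in r.trace('probe_mid','wrist'): print(d['score'],d['extent'],line(c,d['pixels'],.01))
E
```

```text
4.5 [0.46042796 0.31018323 0.00058828] 0.03931012575213456 [-0.98797681 -0.51834255 -0.45706428]
4.55 [0.46048788 0.31027063 0.00067891] 0.03921873298152028 [ 0.69059872 -0.26462537  0.47338407]
0.79 [313.1, 136.8, 334.0, 382.6] (array([0.4623144 , 0.31057567]), np.float32(-5.910223), np.float64(0.14962867891588016))
```

drive_tool([
  {"tx": 0,"ty": 0,"tz": 0,"turn": 0,"hand": 1},
  {"tx": 0,"ty": 0,"tz": 0,"turn": 0,"hand": 1},
  {"tx": 0,"ty": 0,"tz": 0,"turn": 0,"hand": 1},
  {"tx": 0,"ty": 0,"tz": 0,"turn": 0,"hand": 1},
  {"tx": 0,"ty": 0,"tz": 0,"turn": 0,"hand": 1},
  {"tx": 0,"ty": 0,"tz": 0,"turn": 0,"hand": 1},
], grip_force=20)

```text
time_s: 5.25
tcp_pos: [0.4606, 0.3104, 0.0009]
eef_rot: [-180.0, -0.0, -6.0]
contact_force: [-0.5, 1.0, -0.0]
gripper_width: 0.001
gripper_force: 0.0
```

Still shut over the handle without contact, so the tips must be higher than I read. I'll open again and step down, watching the force.

drive_tool([
  {"tx": 0,"ty": 0,"tz": 0,"turn": 0,"hand": 0.65},
  {"tx": 0,"ty": 0,"tz": 0,"turn": 0,"hand": 0.65},
  {"tx": 0,"ty": 0,"tz": 0,"turn": 0,"hand": 0.65},
  {"tx": 0,"ty": 0,"tz": 0,"turn": 0,"hand": 0.65},
  {"tx": 0,"ty": 0,"tz": 0,"turn": 0,"hand": 0.65},
  {"tx": 0,"ty": 0,"tz": -0.002,"turn": 0,"hand": 0.65},
  {"tx": 0,"ty": 0,"tz": -0.004,"turn": 0,"hand": 0.65},
  {"tx": 0,"ty": 0,"tz": -0.005,"turn": 0,"hand": 0.65},
])

```text
time_s: 6.05
tcp_pos: [0.4605, 0.3103, -0.0023]
eef_rot: [180.0, 0.0, -6.0]
contact_force: [-0.3, -0.1, -0.3]
gripper_width: 0.0308
gripper_force: 0.0
```

```bash
python3 - <<'E'
from h import *
s,c=wrist('w4.png'); print(s['time_s'],s['tcp_pos'],s['gripper_width'],s['contact_force'])
im=cv2.imread('pics/w4.png')[130:400,200:440]; cv2.imwrite('pics/w4c.png',cv2.resize(im,None,fx=2.2,fy=2.2,interpolation=2))
E
```

```text
6.05 [ 0.46049018  0.31027541 -0.00232362] 0.0308339848489413 [-0.32651788 -0.10346519 -0.28517044]
```

View pics/w4c.png

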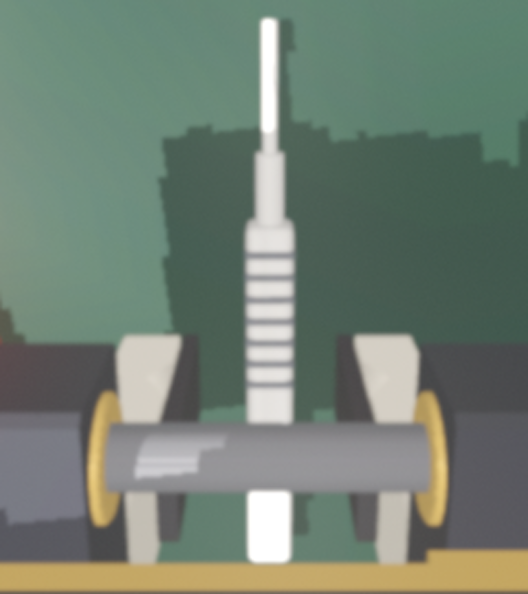

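The crop shows the handle at crop columns 247–293, midway between pads at 198 and 337, and the pad ends still sit clearly above it. I'll go on down in small checked steps.

drive_tool([
  {"tx": 0,"ty": 0,"tz": -0.002,"turn": 0,"hand": 0.7},
  {"tx": 0,"ty": 0,"tz": -0.004,"turn": 0,"hand": 0.7},
  {"tx": 0,"ty": 0,"tz": -0.006,"turn": 0,"hand": 0.7},
  {"tx": 0,"ty": 0,"tz": -0.007,"turn": 0,"hand": 0.7},
])

```text
time_s: 6.5
tcp_pos: [0.4605, 0.3103, -0.0065]
eef_rot: [180.0, 0.0, -6.0]
contact_force: [-0.9, 0.2, 0.0]
gripper_width: 0.0264
gripper_force: 0.0
```

drive_tool([
  {"tx": 0,"ty": 0,"tz": 0,"turn": 0,"hand": 0.95},
  {"tx": 0,"ty": 0,"tz": 0,"turn": 0,"hand": 0.95},
  {"tx": 0,"ty": 0,"tz": 0,"turn": 0,"hand": 0.95},
  {"tx": 0,"ty": 0,"tz": 0,"turn": 0,"hand": 0.95},
])

```text
time_s: 6.9
tcp_pos: [0.4606, 0.3104, -0.0063]
eef_rot: [-180.0, -0.0, -6.0]
contact_force: [-0.5, 0.4, 0.1]
gripper_width: 0.005
gripper_force: 0.0
```

drive_tool([
  {"tx": 0,"ty": 0,"tz": 0,"turn": 0,"hand": 0.7},
  {"tx": 0,"ty": 0,"tz": 0,"turn": 0,"hand": 0.7},
  {"tx": 0,"ty": 0,"tz": 0,"turn": 0,"hand": 0.7},
  {"tx": 0,"ty": 0,"tz": 0,"turn": 0,"hand": 0.7},
  {"tx": 0,"ty": 0,"tz": -0.003,"turn": 0,"hand": 0.7},
  {"tx": 0,"ty": 0,"tz": -0.006,"turn": 0,"hand": 0.7},
  {"tx": 0,"ty": 0,"tz": -0.008,"turn": 0,"hand": 0.7},
  {"tx": 0,"ty": 0,"tz": -0.008,"turn": 0,"hand": 0.7},
])

```text
time_s: 7.7
tcp_pos: [0.4604, 0.3102, -0.0114]
eef_rot: [180.0, 0.0, -6.0]
contact_force: [-0.1, 0.2, -0.1]
gripper_width: 0.0261
gripper_force: 0.0
```

drive_tool([
  {"tx": 0,"ty": 0,"tz": 0,"turn": 0,"hand": 0.93},
  {"tx": 0,"ty": 0,"tz": 0,"turn": 0,"hand": 0.93},
  {"tx": 0,"ty": 0,"tz": 0,"turn": 0,"hand": 0.93},
  {"tx": 0,"ty": 0,"tz": 0,"turn": 0,"hand": 0.93},
])

```text
time_s: 8.1
tcp_pos: [0.4606, 0.3104, -0.0111]
eef_rot: [-180.0, -0.0, -6.0]
contact_force: [-0.5, -0.2, 0.4]
gripper_width: 0.0069
gripper_force: 0.0
```

```bash
python3 - <<'E'
from h import *
s,c=wrist('w5.png'); print(s['time_s'],s['tcp_pos'],s['joints'],s['gripper_width'],s['contact_force'],c['fx'],c['cx'],c['cy'])
for d in r.trace('probe_mid','wrist'): print(d['score'],d['extent'],line(c,d['pixels'],.01))
im=c['frame'][130:400,200:440,::-1]; cv2.imwrite('pics/w5c.png',cv2.resize(im,None,fx=2.2,fy=2.2,interpolation=2))
E
```

```text
8.1 [ 0.46058233  0.31039541 -0.01107459] [ 5.41781600e+01  2.14202703e+01 -2.80136435e+01 -1.09441003e-03
 -4.05593597e+01  2.97967382e+01] 0.006920447956514821 [-0.48658313 -0.17318575  0.37644241] 345.28053775961035 321.13850786364526 241.95261907568417
0.72 [312.1, 135.8, 337.3, 387.2] (array([0.4652658 , 0.31050117]), np.float32(-6.1948705), np.float64(0.14385654186816463))
```

View pics/w5c.png

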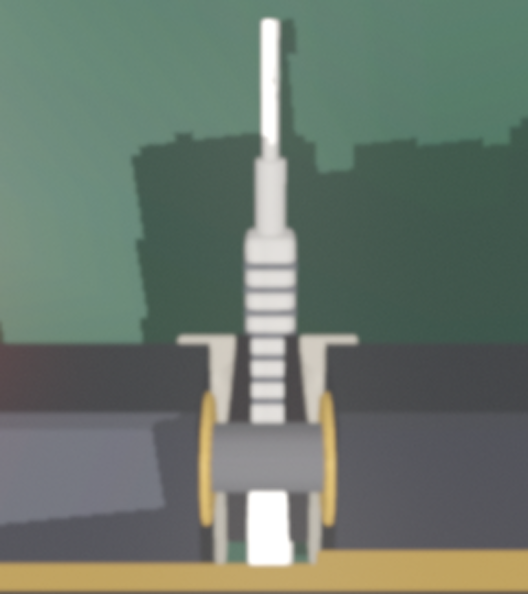

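The pads are still above the handle: their gap at crop columns 250–285 is narrower than the handle's 245–296. The pad ends at row 283 suggest the fingers end well behind the nominal TCP, so I'll continue down open, watching the force.

drive_tool([
  {"tx": 0,"ty": 0,"tz": 0,"turn": 0,"hand": 0.65},
  {"tx": 0,"ty": 0,"tz": 0,"turn": 0,"hand": 0.65},
  {"tx": 0,"ty": 0,"tz": 0,"turn": 0,"hand": 0.65},
  {"tx": 0,"ty": 0,"tz": 0,"turn": 0,"hand": 0.65},
  {"tx": 0,"ty": 0,"tz": -0.003,"turn": 0,"hand": 0.65},
  {"tx": 0,"ty": 0,"tz": -0.006,"turn": 0,"hand": 0.65},
  {"tx": 0,"ty": 0,"tz": -0.009,"turn": 0,"hand": 0.65},
  {"tx": 0,"ty": 0,"tz": -0.012,"turn": 0,"hand": 0.65},
  {"tx": 0,"ty": 0,"tz": -0.012,"turn": 0,"hand": 0.65},
])

```text
time_s: 9.1
tcp_pos: [0.4604, 0.3101, -0.0187]
eef_rot: [180.0, 0.0, -6.0]
contact_force: [0.4, -0.0, -0.1]
gripper_width: 0.0303
gripper_force: 0.0
```

drive_tool([
  {"tx": 0,"ty": 0,"tz": -0.003,"turn": 0,"hand": 0.65},
  {"tx": 0,"ty": 0,"tz": -0.006,"turn": 0,"hand": 0.65},
  {"tx": 0,"ty": 0,"tz": -0.008,"turn": 0,"hand": 0.65},
  {"tx": 0,"ty": 0,"tz": -0.008,"turn": 0,"hand": 0.65},
])

```text
time_s: 9.5
tcp_pos: [0.4605, 0.3102, -0.0234]
eef_rot: [180.0, 0.0, -6.0]
contact_force: [-0.7, -1.0, 0.5]
gripper_width: 0.0309
gripper_force: 0.0
```

```bash
python3 - <<'E'
from h import *
s,c=cap('scene'); p=s['tcp_pos']; T=np.linalg.inv(np.array(c['world_from_camera']))
print(p)
for z in (p[2],0,.012,.03,.05):
    q=T@[p[0],p[1],z,1]; print(z,q[0]/q[2]*c['fx']+c['cx'],q[1]/q[2]*c['fy']+c['cy'])
f=c['frame'][180:330,300:460,::-1]; cv2.imwrite('pics/sc2.png',cv2.resize(f,None,fx=4,fy=4,interpolation=2))
E
```

```text
[ 0.46047774  0.31024261 -0.02337537]
-0.02337537109818716 368.7502560610385 291.69122444816264
0 369.1106078844839 282.59215360343273
0.012 369.2988415020512 277.8391569202788
0.03 369.5854274968189 270.60271159146976
0.05 369.90996809606605 262.40789277160985
```

View pics/sc2.png

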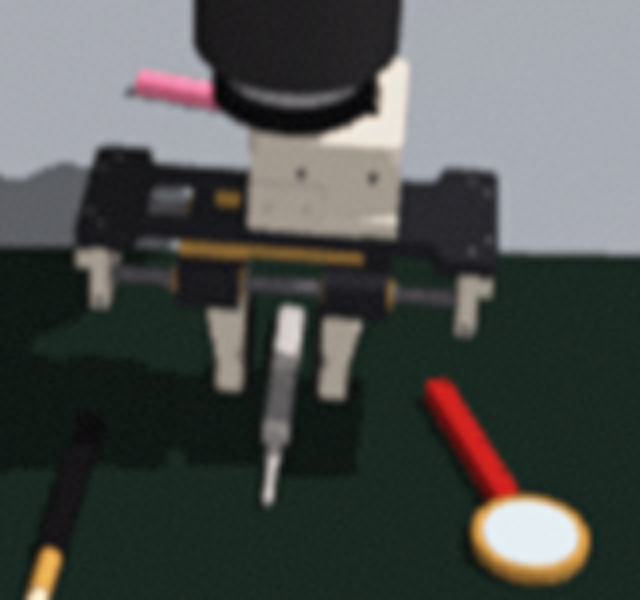

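The scene crop shows the fingertips at crop row ~395 (image row 278). That puts them about 19 mm above the desk with the reported TCP at −23 mm, so the tips really end ~41 mm behind the reported TCP. The wrist camera gave the same figure. I'll lower another 14 mm and grip.

drive_tool([
  {"tx": 0,"ty": 0,"tz": -0.006,"turn": 0,"hand": 0.65},
  {"tx": 0,"ty": 0,"tz": -0.012,"turn": 0,"hand": 0.65},
  {"tx": 0,"ty": 0,"tz": -0.018,"turn": 0,"hand": 0.65},
  {"tx": 0,"ty": 0,"tz": -0.022,"turn": 0,"hand": 0.65},
  {"tx": 0,"ty": 0,"tz": -0.022,"turn": 0,"hand": 0.65},
])

```text
time_s: 10.05
tcp_pos: [0.4603, 0.3101, -0.0369]
eef_rot: [180.0, 0.0, -6.0]
contact_force: [-0.5, 0.1, 0.3]
gripper_width: 0.0309
gripper_force: 0.0
```

drive_tool([
  {"tx": 0,"ty": 0,"tz": 0,"turn": 0,"hand": 1},
  {"tx": 0,"ty": 0,"tz": 0,"turn": 0,"hand": 1},
  {"tx": 0,"ty": 0,"tz": 0,"turn": 0,"hand": 1},
  {"tx": 0,"ty": 0,"tz": 0,"turn": 0,"hand": 1},
  {"tx": 0,"ty": 0,"tz": 0,"turn": 0,"hand": 1},
], grip_force=20)

```text
time_s: 10.55
tcp_pos: [0.4606, 0.3105, -0.0362]
eef_rot: [-180.0, -0.0, -6.0]
contact_force: [-0.1, 0.2, 1.2]
gripper_width: 0.0115
gripper_force: 20.0
```

drive_tool([
  {"tx": 0,"ty": 0,"tz": 0.05,"turn": 0,"hand": 1},
  {"tx": 0,"ty": 0,"tz": 0.13,"turn": 0,"hand": 1},
  {"tx": 0.08,"ty": -0.86,"tz": 0.26,"turn": 0.117,"hand": 1},
  {"tx": 0.08,"ty": -0.86,"tz": 0.26,"turn": 0.117,"hand": 1},
  {"tx": 0.08,"ty": -0.86,"tz": 0.26,"turn": 0.117,"hand": 1},
  {"tx": 0.08,"ty": -0.86,"tz": 0.26,"turn": 0.117,"hand": 1},
  {"tx": 0.08,"ty": -0.86,"tz": 0.26,"turn": 0.117,"hand": 1},
  {"tx": 0.08,"ty": -0.86,"tz": 0.26,"turn": 0.117,"hand": 1},
  {"tx": 0.08,"ty": -0.86,"tz": 0.26,"turn": 0.117,"hand": 1},
  {"tx": 0.08,"ty": -0.86,"tz": 0.26,"turn": 0.117,"hand": 1},
])

```text
time_s: 11.55
tcp_pos: [0.497, -0.0854, 0.1018]
eef_rot: [-180.0, -0.0, 4.5]
contact_force: [1.7, 0.1, -0.7]
gripper_width: 0.0117
gripper_force: 20.0
```

```bash
python3 - <<'E'
from h import *
s=r.get_state(); print(s['time_s'],s['tcp_pos'],s['gripper_width'])
E
```

```text
11.55 [ 0.49698115 -0.08541435  0.10181844] 0.011700761664772609
```

drive_tool([
  {"tx": 0.022,"ty": -0.208,"tz": 0.05,"turn": 0,"hand": 1},
  {"tx": 0.022,"ty": -0.208,"tz": 0.05,"turn": 0,"hand": 1},
  {"tx": 0.022,"ty": -0.208,"tz": 0.05,"turn": 0,"hand": 1},
  {"tx": 0.022,"ty": -0.208,"tz": 0.05,"turn": 0,"hand": 1},
  {"tx": 0.022,"ty": -0.208,"tz": 0.05,"turn": 0,"hand": 1},
])

```text
time_s: 12.05
tcp_pos: [0.51, -0.2089, 0.1309]
eef_rot: [-180.0, 0.0, 4.4]
contact_force: [-0.1, 1.2, 0.2]
gripper_width: 0.0118
gripper_force: 20.0
```

```bash
python3 - <<'E'
from h import *
s,c=wrist('w6.png'); print(s['time_s'],s['tcp_pos'],s['eef_rot'],s['gripper_width'])
for n in ['forceps_mid','probe_mid','tray']:
    for d in r.trace(n,'wrist'): print(n,d['score'],d['extent'],line(c,d['pixels'],.012))
E
```

```text
12.05 [ 0.5099694  -0.20885127  0.13089853] [-1.79980535e+02  1.91649287e-02  4.38371720e+00] 0.011803470638756735
forceps_mid 0.85 [234.2, 142.0, 261.3, 285.4] (array([ 0.51005865, -0.1378921 ]), np.float32(4.041637), np.float64(0.13465535952909513))
probe_mid 0.98 [308.6, 138.7, 339.6, 389.9] (array([ 0.45868388, -0.21153234]), np.float32(4.6271973), np.float64(0.25683188318983163))
tray 0.97 [189.0, 97.6, 451.5, 284.5] (array([ 0.54369525, -0.20699564]), np.float32(-87.78357), np.float64(0.23630434765258135))
```

View pics/w6.png

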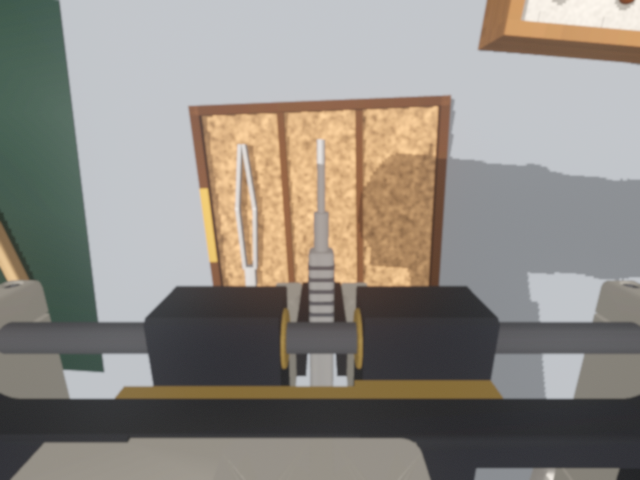

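The wrist view shows the tray with its far corners at (190,107) and (450,97), the ridges near columns 287 and 361, forceps left, and the held probe at column 320. I'll fit the ridges and far rim numerically.

```bash
python3 - <<'E'
from h import *
s,c=wrist()
f=cv2.GaussianBlur(c['frame'].astype(np.float32)[:,:,0],(0,0),1.0)
L=[]
for a,b in [((283,113),(290,283)),((360,108),(362,283))]:
    P=[]
    for v in range(125,278,3):
        u0=a[0]+(b[0]-a[0])*(v-a[1])/(b[1]-a[1]); us=np.arange(int(u0)-7,int(u0)+8)
        w=np.clip(np.median(f[v,us])-10-f[v,us],0,None)
        if w.sum()>10: P.append(ray(c,(w*us).sum()/w.sum(),v,.0125)[:2])
    P=np.array(P,np.float32); vx,vy,x,y=cv2.fitLine(P,cv2.DIST_HUBER,0,.001,.001).ravel()
    if vx<0: vx,vy=-vx,-vy
    L.append((x,y,vy/vx)); print(len(P),np.degrees(np.arctan(vy/vx)),'y@.51',y+(.51-x)*vy/vx)
k=np.mean([l[2] for l in L]); print('centre y@.51',np.mean([l[1]+(.51-l[0])*l[2] for l in L]))
th=np.arctan(k); d=np.array([np.cos(th),np.sin(th)])
# far rim outer edge at column range
for u in (240,290,330,400):
    g=f[85:125,u]; v=85+np.argmin(np.diff(g)[:25]); p=ray(c,u,v+.5,.016)[:2]; print(u,v,p,'along',p@d)
# needle tip, held axis
for u,v in [(320.5,139.5)]: print('tip',ray(c,u,v,s['tcp_pos'][2]+.0366+.006))
m=cv2.cvtColor(c['frame'],cv2.COLOR_RGB2GRAY)
for v in (150,170,180,230,245,258,275): print(v,m[v,302:342])
E
```

```text
51 6.6180754 y@.51 -0.17643693
51 6.5975122 y@.51 -0.24412824
centre y@.51 -0.2102826
240 103 [ 0.61001487 -0.12919167] along 0.5910962306756736
290 101 [ 0.61496366 -0.17114735] along 0.5911842147865393
330 100 [ 0.61844393 -0.20465835] along 0.5907851790086376
400 97 [ 0.62548768 -0.26303354] along 0.5910647652564285
tip [ 0.58641886 -0.199519    0.17359744]
150 [203 200 196 192 189 184 178 177 180 185 190 193 193 193 197 207 220 228
 226 216 202 187 181 188 199 202 203 203 201 196 191 189 192 195 196 194
 192 188 185 183]
170 [200 201 202 202 204 206 207 209 209 208 206 203 197 188 176 166 166 173
 177 175 169 165 168 181 192 197 198 198 196 191 185 181 178 174 172 171
 168 167 171 181]
180 [192 191 192 192 194 196 199 200 198 195 193 191 189 187 179 166 160 161
 164 164 161 159 166 182 192 192 186 183 187 196 206 211 212 210 208 206
 204 200 196 190]
230 [191 189 190 194 197 197 195 192 190 189 186 174 158 151 153 158 161 163
 164 164 163 161 160 157 153 153 162 177 187 188 184 179 174 173 175 178
 184 191 194 193]
245 [189 191 196 198 197 193 187 182 176 171 165 158 151 149 153 157 161 162
 164 163 163 161 159 156 153 157 173 189 195 195 196 195 194 192 192 191
 190 190 188 185]
258 [192 189 186 182 177 171 162 155 157 161 165 166 166 166 164 164 164 164
 164 165 166 166 166 166 166 166 166 165 162 160 157 163 181 197 200 199
 198 199 200 199]
275 [193 189 188 190 189 178 159 149 154 159 162 164 165 164 164 163 163 163
 164 164 165 165 165 165 164 165 165 163 161 158 151 151 171 196 207 209
 204 199 195 195]
```

drive_tool([
  {"tx": 0.004,"ty": -0.005,"tz": -0.08,"turn": 0.0245,"hand": 1},
  {"tx": 0.004,"ty": -0.005,"tz": -0.16,"turn": 0.0245,"hand": 1},
  {"tx": 0.004,"ty": -0.005,"tz": -0.22,"turn": 0.0245,"hand": 1},
  {"tx": 0.004,"ty": -0.005,"tz": -0.235,"turn": 0.0245,"hand": 1},
  {"tx": 0.004,"ty": -0.005,"tz": -0.235,"turn": 0.0245,"hand": 1},
])

```text
time_s: 12.8
tcp_pos: [0.5121, -0.2107, -0.0107]
eef_rot: [-180.0, 0.2, 6.8]
contact_force: [0.1, -0.7, -0.6]
gripper_width: 0.0118
gripper_force: 20.0
```

```bash
cat >> h.py <<'E'
def ridges(c,f,guess,z=.0125,r0=8):
    """guess: list of world line (y at x=.51 , slope); finds dark ridge near projection; returns fitted y@.51, angle"""
    T=np.linalg.inv(c['world_from_camera']); out=[]
    for y0,k in guess:
        P=[]
        for x in np.linspace(.525,.60,40):
            q=T@[x,y0+(x-.51)*k,z,1]; u=q[0]/q[2]*c['fx']+c['cx']; v=q[1]/q[2]*c['fy']+c['cy']
            if not(3<v<282 and r0<u<639-r0): continue
            us=np.arange(int(u)-r0,int(u)+r0+1); g=f[int(v),us]; w=np.clip(np.median(g)-15-g,0,None)
            if w.sum()>10: P.append(ray(c,(w*us).sum()/w.sum(),int(v),z)[:2])
        P=np.array(P,np.float32); vx,vy,x,y=cv2.fitLine(P,cv2.DIST_HUBER,0,.001,.001).ravel()
        out.append((len(P),y+(.51-x)*vy/vx,np.degrees(np.arctan(vy/vx))))
    return out
E
python3 - <<'E'
from h import *
s,c=wrist('w7.png'); print(s['time_s'],s['tcp_pos'],s['eef_rot'])
f=cv2.GaussianBlur(c['frame'].astype(np.float32)[:,:,0],(0,0),1.0)
print(ridges(c,f,[(-.1764,.1157),(-.2441,.1157)],r0=14))
m=cv2.cvtColor(c['frame'],cv2.COLOR_RGB2GRAY)
z=s['tcp_pos'][2]+.0366+.012
for v in (245,260,275):
    g=m[v,300:345].astype(int); dg=np.diff(g); a=300+np.argmin(dg[:20]); b=320+np.argmax(dg[20:]); print(v,a,b,ray(c,(a+b+1)/2,v,z))
for d in r.trace('probe_mid','wrist'): print(d['score'],d['extent'])
E
```

```text
12.8 [ 0.51213673 -0.21074581 -0.0106526 ] [-1.79983175e+02  1.66325293e-01  6.77724147e+00]
[(40, np.float32(-0.17560184), np.float32(5.603519)), (40, np.float32(-0.24344772), np.float32(6.5090547))]
245 306 336 [ 0.54298141 -0.20582797  0.0379474 ]
260 306 340 [ 0.53597512 -0.20758458  0.0379474 ]
275 306 335 [ 0.52853476 -0.20732146  0.0379474 ]
0.72 [308.7, 140.5, 338.4, 386.8]
```

The probe (y −0.207 at x 0.535) agrees with the centre line between the ridges (−0.2067), and the yaw matches at 6.6–6.8°. I'll set it down gently.

drive_tool([
  {"tx": 0.001,"ty": 0,"tz": -0.008,"turn": 0,"hand": 1},
  {"tx": 0.001,"ty": 0,"tz": -0.016,"turn": 0,"hand": 1},
  {"tx": 0.001,"ty": 0,"tz": -0.022,"turn": 0,"hand": 1},
  {"tx": 0.001,"ty": 0,"tz": -0.026,"turn": 0,"hand": 1},
  {"tx": 0.001,"ty": 0,"tz": -0.028,"turn": 0,"hand": 1},
  {"tx": 0.001,"ty": 0,"tz": -0.029,"turn": 0,"hand": 1},
  {"tx": 0.001,"ty": 0,"tz": -0.03,"turn": 0,"hand": 1},
  {"tx": 0.001,"ty": 0,"tz": -0.03,"turn": 0,"hand": 1},
])

```text
time_s: 13.7
tcp_pos: [0.5134, -0.2113, -0.0278]
eef_rot: [180.0, 0.0, 6.7]
contact_force: [-0.9, 0.0, -0.7]
gripper_width: 0.0116
gripper_force: 20.0
```

drive_tool([
  {"tx": 0,"ty": 0,"tz": -0.001,"turn": 0,"hand": 1},
  {"tx": 0,"ty": 0,"tz": -0.0015,"turn": 0,"hand": 1},
  {"tx": 0,"ty": 0,"tz": -0.0015,"turn": 0,"hand": 1},
])

```text
time_s: 14.0
tcp_pos: [0.5135, -0.2113, -0.0282]
eef_rot: [180.0, -0.0, 6.7]
contact_force: [-2.0, 0.0, 4.2]
gripper_width: 0.0118
gripper_force: 20.0
```

Contact at 4 N. I'll open a little so the fingers stay clear of the ridges, then lift.

drive_tool([
  {"tx": 0,"ty": 0,"tz": 0,"turn": 0,"hand": 0.78},
  {"tx": 0,"ty": 0,"tz": 0,"turn": 0,"hand": 0.78},
  {"tx": 0,"ty": 0,"tz": 0,"turn": 0,"hand": 0.78},
  {"tx": 0,"ty": 0,"tz": 0.01,"turn": 0,"hand": 0.78},
  {"tx": 0,"ty": 0,"tz": 0.03,"turn": 0,"hand": 0.78},
  {"tx": 0,"ty": 0,"tz": 0.11,"turn": 0,"hand": 0.7},
  {"tx": 0,"ty": 0,"tz": 0.19,"turn": 0,"hand": 0.65},
  {"tx": 0,"ty": 0,"tz": 0.27,"turn": 0,"hand": 0.65},
  {"tx": 0,"ty": 0,"tz": 0.27,"turn": 0,"hand": 0.65},
])

```text
time_s: 14.9
tcp_pos: [0.5179, -0.2124, 0.142]
eef_rot: [179.8, -0.7, 6.8]
contact_force: [-0.1, 0.7, -0.7]
gripper_width: 0.0306
gripper_force: 0.0
```

```bash
python3 - <<'E'
from h import *
s,c=wrist('w8.png'); print(s['time_s'],s['tcp_pos'],s['eef_rot'],s['gripper_width'])
f=cv2.GaussianBlur(c['frame'].astype(np.float32)[:,:,0],(0,0),1.0)
print(ridges(c,f,[(-.1764,.1157),(-.2441,.1157)],r0=8))
for n in ['probe_mid','forceps_mid']:
  for d in r.trace(n,'wrist'):
    p,a,L=line(c,d['pixels'],.018); print(n,d['score'],d['extent'],p,a,L,'y@.51',p[1]+(.51-p[0])*np.tan(np.radians(a)))
s,c=cap('top','t2.png')
for n in ['probe_mid','spatula_mid','forceps_mid']:
  for d in r.trace(n,'top'):
    if d['extent'][1]<235: print(n,d['score'],d['extent'],line(c,d['pixels'],.018 if n[0]!='s' else .008))
E
```

```text
14.9 [ 0.51792131 -0.21236778  0.14197255] [179.76086357  -0.71758957   6.78243861] 0.03062660279361247
[(40, np.float32(-0.17637244), np.float32(6.668082)), (40, np.float32(-0.2439061), np.float32(6.689539))]
probe_mid 0.81 [310.6, 146.7, 328.4, 299.7] [ 0.51496202 -0.20977256] 6.870467 0.14718358581049962 y@.51 -0.21037043167362454
forceps_mid 0.55 [235.1, 150.6, 257.9, 286.2] [ 0.51246775 -0.13814118] 4.5863056 0.12854842655379312 y@.51 -0.1383391346495584
spatula_mid 0.9 [352.8, 159.8, 378.6, 228.0] (array([0.47460596, 0.10271806]), np.float32(17.491379), np.float64(0.15022722843869796))
forceps_mid 0.54 [476.1, 148.2, 484.4, 207.9] (array([ 0.50911167, -0.14015645]), np.float32(4.0079174), np.float64(0.13474752475922847))
```

The probe lies on the centre line: y −0.2104 against −0.2101, angle 6.9° against 6.7°. The forceps are undisturbed. Now the spatula.

drive_tool([
  {"tx": -0.063,"ty": 0.526,"tz": 0,"turn": 0.114,"hand": 0.6},
  {"tx": -0.063,"ty": 0.526,"tz": 0,"turn": 0.114,"hand": 0.6},
  {"tx": -0.063,"ty": 0.526,"tz": 0,"turn": 0.114,"hand": 0.6},
  {"tx": -0.063,"ty": 0.526,"tz": 0,"turn": 0.114,"hand": 0.6},
  {"tx": -0.063,"ty": 0.526,"tz": 0,"turn": 0.114,"hand": 0.6},
  {"tx": -0.063,"ty": 0.526,"tz": 0,"turn": 0.114,"hand": 0.6},
  {"tx": -0.063,"ty": 0.526,"tz": -0.08,"turn": 0.114,"hand": 0.6},
  {"tx": -0.063,"ty": 0.526,"tz": -0.16,"turn": 0.114,"hand": 0.6},
  {"tx": -0.063,"ty": 0.526,"tz": -0.19,"turn": 0.114,"hand": 0.6},
  {"tx": -0.063,"ty": 0.526,"tz": -0.19,"turn": 0.114,"hand": 0.6},
])

```text
time_s: 16.25
tcp_pos: [0.4729, 0.1029, 0.0158]
eef_rot: [179.9, 0.4, 17.0]
contact_force: [0.4, -1.2, -1.0]
gripper_width: 0.0346
gripper_force: 0.0
```

```bash
python3 - <<'E'
from h import *
s,c=wrist('w9.png'); s,c=wrist(); print(s['time_s'],s['tcp_pos'],s['eef_rot'],s['gripper_width'])
for d in r.trace('spatula_mid','wrist'): print(d['score'],d['extent'],line(c,d['pixels'],.01))
# handle only (wood colour)
h=cv2.cvtColor(c['frame'],cv2.COLOR_RGB2HSV); m=(h[...,0]>8)&(h[...,0]<24)&(h[...,1]>80)&(h[...,2]>120)
for d in r.trace('spatula_mid','wrist')[:1]: print('wood',line(c,m&d['pixels'],.012))
E
```

```text
16.3 [0.4744966  0.10357342 0.01785338] [179.90644934   0.24469457  16.99513249] 0.035116299488406034
0.64 [303.9, 140.4, 336.2, 364.7] (array([0.47540117, 0.10647419]), np.float32(17.033983), np.float64(0.14982451014611312))
wood (array([0.45279351, 0.09969045]), np.float32(17.142036), np.float64(0.09969171948391276))
```

drive_tool([
  {"tx": 0,"ty": 0.0013,"tz": -0.04,"turn": 0,"hand": 0.65},
  {"tx": 0,"ty": 0.0013,"tz": -0.07,"turn": 0,"hand": 0.65},
  {"tx": 0,"ty": 0.0013,"tz": -0.085,"turn": 0,"hand": 0.65},
  {"tx": 0,"ty": 0.0013,"tz": -0.092,"turn": 0,"hand": 0.65},
  {"tx": 0,"ty": 0.0013,"tz": -0.0935,"turn": 0,"hand": 0.65},
  {"tx": 0,"ty": 0.0013,"tz": -0.0935,"turn": 0,"hand": 0.65},
])

```text
time_s: 17.05
tcp_pos: [0.4762, 0.1054, -0.0361]
eef_rot: [-180.0, -0.1, 17.0]
contact_force: [-0.5, 0.1, 0.6]
gripper_width: 0.0307
gripper_force: 0.0
```

drive_tool([
  {"tx": 0,"ty": 0,"tz": 0,"turn": 0,"hand": 1},
  {"tx": 0,"ty": 0,"tz": 0,"turn": 0,"hand": 1},
  {"tx": 0,"ty": 0,"tz": 0,"turn": 0,"hand": 1},
  {"tx": 0,"ty": 0,"tz": 0,"turn": 0,"hand": 1},
  {"tx": 0,"ty": 0,"tz": 0,"turn": 0,"hand": 1},
  {"tx": 0,"ty": 0,"tz": 0,"turn": 0,"hand": 1},
], grip_force=20)

```text
time_s: 17.65
tcp_pos: [0.4758, 0.1052, -0.0365]
eef_rot: [-180.0, -0.0, 17.0]
contact_force: [-2.0, -0.5, 6.3]
gripper_width: 0.0119
gripper_force: 20.0
```

Gripped. Carrying to the third compartment, target (0.5216, −0.2808), yaw 6.7.

drive_tool([
  {"tx": 0,"ty": 0,"tz": 0.04,"turn": 0,"hand": 1},
  {"tx": 0,"ty": 0,"tz": 0.11,"turn": 0,"hand": 1},
  {"tx": 0.076,"ty": -0.643,"tz": 0.18,"turn": -0.1145,"hand": 1},
  {"tx": 0.076,"ty": -0.643,"tz": 0.18,"turn": -0.1145,"hand": 1},
  {"tx": 0.076,"ty": -0.643,"tz": 0.18,"turn": -0.1145,"hand": 1},
  {"tx": 0.076,"ty": -0.643,"tz": 0.18,"turn": -0.1145,"hand": 1},
  {"tx": 0.076,"ty": -0.643,"tz": 0.18,"turn": -0.1145,"hand": 1},
  {"tx": 0.076,"ty": -0.643,"tz": 0.18,"turn": -0.1145,"hand": 1},
  {"tx": 0.076,"ty": -0.643,"tz": 0.18,"turn": -0.1145,"hand": 1},
  {"tx": 0.076,"ty": -0.643,"tz": 0.18,"turn": -0.1145,"hand": 1},
])

```text
time_s: 18.65
tcp_pos: [0.521, -0.2833, 0.0712]
eef_rot: [-180.0, 0.0, 6.6]
contact_force: [0.9, 0.1, -0.1]
gripper_width: 0.0117
gripper_force: 20.0
```

drive_tool([
  {"tx": 0,"ty": 0,"tz": -0.06,"turn": 0,"hand": 1},
  {"tx": 0,"ty": 0,"tz": -0.1,"turn": 0,"hand": 1},
  {"tx": 0,"ty": 0,"tz": -0.127,"turn": 0,"hand": 1},
  {"tx": 0,"ty": 0,"tz": -0.127,"turn": 0,"hand": 1},
  {"tx": 0,"ty": 0,"tz": -0.127,"turn": 0,"hand": 1},
])

```text
time_s: 19.15
tcp_pos: [0.5211, -0.2807, -0.005]
eef_rot: [-180.0, 0.0, 6.7]
contact_force: [-0.3, 0.7, -0.5]
gripper_width: 0.012
gripper_force: 20.0
```

```bash
python3 - <<'E'
from h import *
s,c=wrist('w10.png'); print(s['time_s'],s['tcp_pos'],s['eef_rot'])
f=cv2.GaussianBlur(c['frame'].astype(np.float32)[:,:,0],(0,0),1.0)
print(ridges(c,f,[(-.2441,.1166)],r0=14))
z=s['tcp_pos'][2]+.0366+.01
for d in r.trace('spatula_mid','wrist'):
    p,a,L=line(c,d['pixels'],z); print(d['score'],d['extent'],p,a,L,'y@.51',p[1]+(.51-p[0])*np.tan(np.radians(a)))
E
```

```text
19.15 [ 0.52114381 -0.28072354 -0.00501173] [-1.79996003e+02  4.70127556e-02  6.67771805e+00]
[(40, np.float32(-0.24467425), np.float32(6.2281))]
0.65 [303.4, 146.6, 340.4, 387.0] [ 0.5353256  -0.27773927] 6.682241 0.12003630741398363 y@.51 -0.28070638984141494
```

The spatula's line (−0.2807) matches the compartment's middle (about −0.2805) at 6.7°. Setting it down.

drive_tool([
  {"tx": 0.001,"ty": 0,"tz": -0.01,"turn": 0,"hand": 1},
  {"tx": 0.001,"ty": 0,"tz": -0.02,"turn": 0,"hand": 1},
  {"tx": 0.001,"ty": 0,"tz": -0.028,"turn": 0,"hand": 1},
  {"tx": 0.001,"ty": 0,"tz": -0.033,"turn": 0,"hand": 1},
  {"tx": 0.001,"ty": 0,"tz": -0.0355,"turn": 0,"hand": 1},
  {"tx": 0.001,"ty": 0,"tz": -0.037,"turn": 0,"hand": 1},
  {"tx": 0.001,"ty": 0,"tz": -0.038,"turn": 0,"hand": 1},
  {"tx": 0.001,"ty": 0,"tz": -0.038,"turn": 0,"hand": 1},
])

```text
time_s: 20.05
tcp_pos: [0.5219, -0.2807, -0.0278]
eef_rot: [180.0, -0.0, 6.7]
contact_force: [-0.5, -1.1, -0.1]
gripper_width: 0.0115
gripper_force: 20.0
```

drive_tool([
  {"tx": 0,"ty": 0,"tz": -0.001,"turn": 0,"hand": 1},
  {"tx": 0,"ty": 0,"tz": -0.0015,"turn": 0,"hand": 1},
  {"tx": 0,"ty": 0,"tz": -0.0015,"turn": 0,"hand": 1},
])

```text
time_s: 20.35
tcp_pos: [0.5219, -0.2807, -0.0284]
eef_rot: [180.0, -0.0, 6.7]
contact_force: [-0.5, 1.2, 2.0]
gripper_width: 0.0121
gripper_force: 20.0
```

drive_tool([
  {"tx": 0,"ty": 0,"tz": -0.0006,"turn": 0,"hand": 1},
  {"tx": 0,"ty": 0,"tz": -0.0006,"turn": 0,"hand": 1},
])

```text
time_s: 20.55
tcp_pos: [0.5219, -0.2808, -0.0284]
eef_rot: [180.0, -0.0, 6.7]
contact_force: [-2.0, 1.0, 6.5]
gripper_width: 0.0117
gripper_force: 20.0
```

drive_tool([
  {"tx": 0,"ty": 0,"tz": 0,"turn": 0,"hand": 0.78},
  {"tx": 0,"ty": 0,"tz": 0,"turn": 0,"hand": 0.78},
  {"tx": 0,"ty": 0,"tz": 0,"turn": 0,"hand": 0.78},
  {"tx": 0,"ty": 0,"tz": 0.01,"turn": 0,"hand": 0.78},
  {"tx": 0,"ty": 0,"tz": 0.03,"turn": 0,"hand": 0.78},
  {"tx": 0,"ty": 0,"tz": 0.11,"turn": 0,"hand": 0.7},
  {"tx": 0,"ty": 0,"tz": 0.19,"turn": 0,"hand": 0.65},
  {"tx": 0,"ty": 0,"tz": 0.27,"turn": 0,"hand": 0.65},
  {"tx": 0,"ty": 0,"tz": 0.27,"turn": 0,"hand": 0.65},
  {"tx": 0,"ty": 0,"tz": 0.27,"turn": 0,"hand": 0.65},
])

```text
time_s: 21.55
tcp_pos: [0.5227, -0.2808, 0.1356]
eef_rot: [179.9, -0.2, 6.7]
contact_force: [-0.6, 0.5, 0.1]
gripper_width: 0.0306
gripper_force: 0.0
```

```bash
python3 - <<'E'
from h import *
s,c=wrist('w11.png'); print(s['time_s'],s['tcp_pos'],s['eef_rot'],s['gripper_width'])
f=cv2.GaussianBlur(c['frame'].astype(np.float32)[:,:,0],(0,0),1.0)
print(ridges(c,f,[(-.1764,.1166),(-.2441,.1166)],r0=8))
for n in ['probe_mid','spatula_mid','forceps_mid']:
  for d in r.trace(n,'wrist'):
    p,a,L=line(c,d['pixels'],.018); print(n,d['score'],d['extent'],p,a,L,'y@.51',p[1]+(.51-p[0])*np.tan(np.radians(a)))
E
```

```text
21.55 [ 0.52273902 -0.2808193   0.13564857] [179.93397788  -0.24639351   6.66148279] 0.030587430795138218
[(40, np.float32(-0.17749229), np.float32(6.593273)), (40, np.float32(-0.24516934), np.float32(6.8289437))]
probe_mid 0.86 [236.6, 138.7, 258.2, 288.9] [ 0.52174541 -0.21019481] 6.8419847 0.13751118035583593 y@.51 -0.2116040958174977
spatula_mid 0.92 [311.6, 145.6, 331.6, 298.3] [ 0.52151165 -0.27955503] 6.557857 0.14907860098092807 y@.51 -0.2808783922704284
spatula_mid 0.69 [237.9, 140.2, 258.4, 288.8] [ 0.52119859 -0.21006933] 6.5804896 0.1385717631625629 y@.51 -0.21136118225137332
forceps_mid 0.9 [157.9, 144.8, 187.3, 285.6] [ 0.51199353 -0.14034022] 4.501895 0.13258118928208187 y@.51 -0.14049718223849655
```

Both tools lie on their centre lines within about 1 mm and the forceps haven't moved, so I'm handing in.

```bash
python3 -c "
from plant import r
print(r.close_job())"
```

```text
the job is handed in; nothing more can be done
None
```

I handed the job in at about 21.6 s of the 54 s limit: the probe is in the centre compartment and then the spatula in the third, each set down gently on its centre line to about 1 mm, with the forceps left in the first.

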